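Slide the specimen case down the microscope loading lane

ROBOT

A 6-joint arm with a two-finger parallel gripper is mounted at the origin on the work surface. World frame = base frame: x ahead of the robot, y to its left, z up, the work surface at z = 0. Lengths are in m, angles in rad, forces in N, time in s.
With the tool pointing down it reaches from about 0.325 to 0.875 m from the base axis. Payload 4.4 kg.
Tool frame: the origin (TCP) lies on the centre line of the jaws, within the pads' length; the fingertips stand 19 mm ahead of it and the grasp point (between the pads) is the TCP; z points along the fingers, y is the line along which they close (so a half turn about z gives the same grasp; the last joint's range is limited). The gripper opens to 85 mm and grips with 20 to 120 N. Pads are 22 mm wide; open, the fingers measure 114 mm over their backs; the gripper's body (76 mm by 85 mm) begins 54 mm behind the grasp point. The pads swing forward as they close: fully open they stand 13 mm farther back than shut.
Start: joints at [1.085, 0.207, 1.542, -0, 1.393, -0.15], TCP at [0.189, 0.543, 0.25] pointing down, gripper open.
Joint ranges: [-2.73, 2.73], [-0.86, 2.22], [0.23, 2.46], [-1.11, 4.25], [0.08, 2.63], [-2.82, 2.82]. Speed limits (rad/s): [2.79, 2.79, 3.14, 3.14, 3.14, 3.14].

INTERFACE

Orientations are given as a unit quaternion [w, x, y, z].
In Python, from station import * gives the robot as it stands.
- The arm moves only by the tool arm_command, never from a script. Its argument "moves" is a list of rows, each an object with "delta_pos": the shift along the tool's x, y, z scaled (see below), a list of three; "twist": the turn about the tool's z scaled (see below). In form: [{"delta_pos": [x, y, z], "twist": twist}, ...]. A call has 1 to 20 rows; each row is the pose to reach, as a shift and turn from the pose commanded when the call began, along the tool's axes at that moment, turning the shorter way round; what a row does not reach only later rows make up. The controller multiplies each number of a shift by 0.08 m and each number of a turn by 180 degrees. A row lasts 1/12 s, in which the tool goes at most 41.7 mm and 7.16 degrees, less where a joint would pass 70% of its speed; a pose out of reach is approached as far as the arm can. A call with a number of a shift or a turn outside -1 to 1 is refused whole. A call with a gripper value outside its range is refused whole. "hand" is the closure, from -1 (fully open) to 1 (shut), set as the call begins (left out, the last holds). The fingers move at their own pace and stop on an object; "newtons" is the grip in N (left out, the last holds). Time passes only in rows, so rows that repeat a pose let the fingers close. It gives the time, the measured TCP pose, the force, the opening and the grip force at its end, in the units of the state.
- get_state(): the state, without advancing time (a new reading comes with each control period).
- camera(name): name is "scene" or "top" or "wrist"; returns a dict with "image" (420x560x3 uint8, blue, green, red), "fx", "fy", "cx", "cy" (pixels), "world_to_cam" (4x4, takes a point from world to camera coordinates). Camera axes: x right, y down, z forward; pixel columns grow to the right and rows downward; lengths in m; the calibration is good to about 2 mm. The wrist camera is an equidistant fisheye: a pixel r from the principal point sees the ray r / f radians off the axis. A picture is of the moment at which its call begins. There is no depth.
- sign_off(): hands the job in; it is judged then, once.
Trained networks look in a picture, given as the dict that the camera call returned (one of the last four; its "shot" number tells which), for a name from the list of things; names that differ only in an ending like _2 or _b are one class to them, and where a whole thing is asked for, a point or a joint stands for the part that bears it (a point fixed in the world has none). Each returns a list of dicts, best first, with "score" (0 to 1); they miss things now and then, are a little off and sometimes report something else, mostly with a low value. They report only what shows in the picture. A call takes as long as a camera call. They do not tell look-alikes from the thing itself.
- silhouettes(picture, thing): "mask" (420x560 bool, what is visible of it) and "xy" ([column, row] in pixels, amid what is visible of it).
The state is a dict: "clock": time; "qpos": joint angles; "joint_velocities": joint speeds; "joint_efforts": joint torques, N m; "position": TCP position; "tcp_rot": TCP orientation; "contact_force": force on the tool from outside, world axes, zero at the start; "ft_torque": the same for the moment, N m; "grip_width": opening from 0.0 (shut) to 1.0 (fully open); "grip_force": force on a finger pad.
Only numpy, scipy, OpenCV 4.12 (cv2) and the standard library are available. Lean on these libraries where they do the work, as an engineer would, in place of code of your own. Each camera call takes 0.05 s, during which the arm holds its last target. There are 200 camera calls.

TASK

Gently push the blue-lidded specimen case along the black plate, in through the open end of the lane and on between the two aluminium guide rails, until it stands wholly on the white inspection field. The rails are aligned and must not be touched, neither by the case nor by the robot, so bring the case into line with the lane first. Only push it with the fingers, keeping it flat on the plate without pinching or lifting it; leave the orange-lidded case and the two microscope objectives beside the rails where they stand, and finish clear of the case.

Things in the scene. Friction and masses are not known exactly. Their poses are not given: they have to be found in the camera images.
- track: Fixed black plate, 460 x 270 x 10 mm, on the bench. Origin: its underside, on the lane's centre line; x along the lane from open end to end bar, y left of that, z up. Plate: x -240 to 220, y -135 to 135 mm. Lane, 70 mm wide, open at the top: x -60 to 194, then an 18 mm high steel end bar. In front of the open end the plate is bare but for the blue-lidded case. Place and turn vary.
- rail_left: Aluminium guide rail on the lane's +y side, 254 mm long, 12 thick, 18 high above the plate's top (top 28 mm above the bench). Origin: middle of its underside, at track (67, 41, 10) mm; axes as the track's. Its inner face is at track y = +35 mm. Must not be touched.
- rail_right: The same rail on the -y side, its origin at track (67, -41, 10) mm, its inner face at track y = -35 mm. Must not be touched.
- mouth (a point): Centre of the lane's open end, on the plate's top surface, at track (-60, 0, 10) mm.
- field (a point): Centre of the white inspection field, a flush white panel on the plate's top surface, at track (100, 0, 10) mm: 108 mm along the lane and 130 mm across it (it shows outside the rails also). Axes as the track's.
- case_center (a point): Centre (half-way up, 37.5 mm above the bench) of the case to push: flat-sided aluminium box, blue lid with a glass window, 80 long (its x, roughly along the lane) x 50 wide (y) x 55 mm high, 0.3 to 0.6 kg. It starts on the plate before the lane's open end, up to 35 mm off the centre line and 20 degrees askew; slides with friction, stays where left.
- spare: Bystander: the same case with an orange lid, on the plate outside the rails. Origin: centre of its underside. Leave alone.
- objective_brass: Bystander: brass microscope objective, 30 mm diameter, 45 mm high, on the plate outside the rails. Origin: centre of its underside. Leave alone.
- objective_grey: Bystander: grey microscope objective of the same size, on the plate outside the rails. Origin: centre of its underside. Leave alone.
There are look-alikes about, which are no part of the job. What is shaped like the part that bears case_center but red or turquoise is not meant.

How it is judged:
By the outcome, as a careful person would: the job done as asked, in the order asked, and still so for the second after the job is handed in, with the robot touching nothing.
It also fails if it takes over 61 s, if anything falls off the work surface, if the arm or the gripper's body presses on something with over 40 N, if the wrist force passes 120 N, or if a joint passes its speed limit or range.

## Working session

There is one attempt and no reset: what is moved stays moved. The work goes in short steps, Python scripts to look and compute and a tool call to move; the robot and the scene stay as the last step left them, time stands still between calls to the robot, and variables do not carry over. Pictures are saved under pics/ and viewed, at most 10 in all, crops included, and the job is handed in when it is done.

Besides the shell and the picture viewer there is one more tool, called after "Request:" by a JSON object that holds its "name" and its "arguments". arm_command: Moves the arm, as the interface text tells. Its arguments: {"type":"object","properties":{"moves":{"type":"array"},"hand":{"type":"number"},"newtons":{"type":"number"}},"required":["moves"]}

```bash
mkdir -p pics
cat > h.py <<'E'
from station import *
import numpy as np, cv2
def ray(p,c):
    """pixel -> world origin, direction (pinhole)"""
    T=np.array(p["world_to_cam"]);R=T[:3,:3];o=-R.T@T[:3,3]
    d=R.T@np.array([(c[0]-p["cx"])/p["fx"],(c[1]-p["cy"])/p["fy"],1]);return o,d
def atz(p,c,z):
    o,d=ray(p,c);return o+d*(z-o[2])/d[2]
def proj(p,X):
    T=np.array(p["world_to_cam"]);X=np.atleast_2d(X)@T[:3,:3].T+T[:3,3]
    return np.c_[X[:,0]/X[:,2]*p["fx"]+p["cx"],X[:,1]/X[:,2]*p["fy"]+p["cy"]]
E
python3 - <<'E'
from h import *
a=camera("scene");b=camera("top")
cv2.imwrite("pics/s1.png",a["image"]);cv2.imwrite("pics/t1.png",b["image"])
for n,p in(("scene",a),("top",b)):
  print(n,p["fx"],np.round(np.array(p["world_to_cam"]),3).tolist())
  for t in("case_center","track","rail_left","rail_right","spare","objective_brass"):
    for d in silhouettes(p,t):
      print(t,round(d["score"],2),np.round(d["xy"]),d["mask"].sum(),np.round(cv2.minAreaRect(np.argwhere(d["mask"])[:,::-1].astype(np.float32))[1]))
print(get_state())
E
```

```text
scene 429.1929176971128 [[-0.803, 0.595, -0.017, 0.477], [0.343, 0.439, -0.83, -0.099], [-0.487, -0.673, -0.557, 1.06], [0.0, 0.0, 0.0, 1.0]]
case_center 0.96 [172. 170.] 932 [37. 28.]
case_center 0.73 [229. 187.] 1117 [40. 32.]
case_center 0.69 [146. 231.] 1798 [39. 48.]
case_center 0.66 [272. 142.] 914 [28. 36.]
case_center 0.57 [213. 154.] 856 [31. 33.]
case_center 0.15 [331. 201.] 1537 [53. 38.]
track 0.77 [301. 254.] 19553 [222. 140.]
rail_left 0.62 [334. 240.] 1185 [115.  11.]
rail_right 0.76 [301. 263.] 1150 [116.  12.]
rail_right 0.26 [299. 255.] 19798 [223. 141.]
spare 0.82 [331. 205.] 1446 [50. 36.]
objective_brass 0.54 [247. 244.] 346 [25. 16.]
top 511.6087162802566 [[0.006, -1.0, 0.025, -0.111], [-0.99, -0.009, -0.142, 0.524], [0.142, -0.024, -0.99, 1.164], [0.0, 0.0, 0.0, 1.0]]
case_center 0.94 [317. 114.] 814 [22. 39.]
case_center 0.76 [388. 167.] 941 [38. 25.]
case_center 0.7 [391. 288.] 924 [27. 36.]
case_center 0.69 [401. 220.] 868 [23. 39.]
case_center 0.67 [329. 193.] 919 [36. 26.]
track 0.84 [255. 207.] 19399 [195. 112.]
rail_left 0.76 [225. 223.] 614 [107.   6.]

[... 182 characters left out ...]
 0.7, 'qpos': array([ 1.08552693e+00,  2.06561258e-01,  1.54148598e+00, -6.72838956e-06,
        1.39350976e+00, -1.50522444e-01]), 'joint_velocities': array([-0.00050346,  0.00018949,  0.00045728,  0.0010981 , -0.00039935,
       -0.00052609]), 'joint_efforts': array([-1.73599736e-03, -3.82934654e+01, -2.91883868e+01, -7.53474378e-04,
        1.01489262e-03,  6.65583386e-06]), 'position': array([0.18893284, 0.54308127, 0.25031036]), 'tcp_rot': array([8.71815884e-06, 1.66592524e-01, 9.86025827e-01, 1.59000701e-05]), 'contact_force': array([-0.32520825, -0.00359645,  0.13320445]), 'ft_torque': array([-0.01553388,  0.0771708 ,  0.0507773 ]), 'grip_force': 0.0, 'grip_width': 0.9977026300840356}
```

View pics/s1.png

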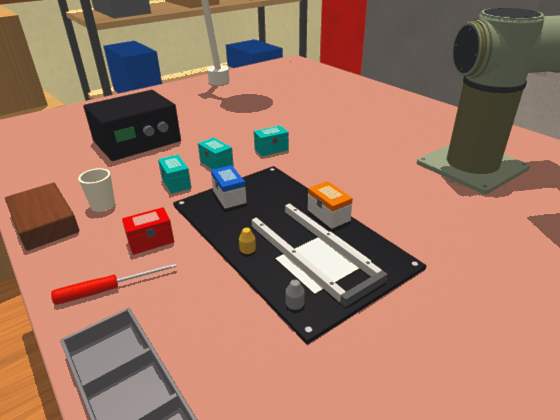

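View pics/t1.png

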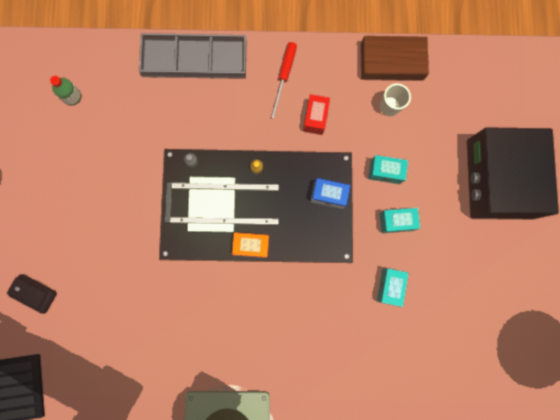

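The blue-lidded case is at scene (229,187) / top (329,193). It could be confused with:
- the red case at scene (147,231) / top (317,114)
- the turquoise cases at top (388,167), (401,220) and (391,288)
- the orange spare at top (250,243)

The lane opens to the right in the top view, so its x axis runs roughly along world +y. Next I'll measure it.

```bash
cat > m.py <<'E'
from h import *
from scipy.optimize import least_squares
def near(p,t,px):
    L=silhouettes(p,t); return min(L,key=lambda d:np.hypot(*(np.array(d["xy"])-px)))["mask"] if L else None
def bluemask(p):
    h=cv2.cvtColor(p["image"],cv2.COLOR_BGR2HSV)
    return ((abs(h[...,0].astype(int)-112)<12)&(h[...,1]>130)&(h[...,2]>70)).astype(np.uint8)
def tw(t,P):  # track pose (x,y,th) -> world
    c,s=np.cos(t[2]),np.sin(t[2]);P=np.atleast_2d(P).astype(float)
    return np.c_[t[0]+c*P[:,0]-s*P[:,1],t[1]+s*P[:,0]+c*P[:,1],P[:,2]]
def poly(p,X):
    return cv2.convexHull(proj(p,X).astype(np.float32))
def softmask(h):
    m=np.zeros((420*4,560*4),np.uint8);cv2.fillConvexPoly(m,np.round(h*4+1.5).astype(np.int32),255)
    return cv2.resize(m,(560,420),interpolation=cv2.INTER_AREA)/255.
E
python3 - <<'E'
from m import *
a=camera("scene");b=camera("top")
# plate corners, both views: quad of the dark plate hull
for n,p in(("scene",a),("top",b)):
  m=max(silhouettes(p,"track"),key=lambda d:d["score"])["mask"].astype(np.uint8)
  h=cv2.convexHull(np.argwhere(m)[:,::-1].astype(np.int32))
  q=cv2.approxPolyN(h,4).reshape(-1,2)
  print(n,"plate",q.tolist(),[np.round(atz(p,c,.01)[:2],4).tolist() for c in q])
  bm=bluemask(p);k,l,st,ce=cv2.connectedComponentsWithStats(bm)
  print([(s.tolist(),np.round(c).tolist()) for s,c in zip(st[1:],ce[1:]) if s[4]>60])
# top: rails' centrelines
for t in("rail_left","rail_right"):
  m=max(silhouettes(b,t),key=lambda d:d["score"])["mask"];r=cv2.minAreaRect(np.argwhere(m)[:,::-1].astype(np.float32))
  bx=cv2.boxPoints(r);print(t,[np.round(atz(b,c,.028)[:2],4).tolist() for c in bx])
im=b["image"][140:280,150:370];sc=a["image"][120:340,160:440]
can=np.zeros((600,800,3),np.uint8);s=cv2.resize(im,None,fx=3.6,fy=3.6,interpolation=cv2.INTER_CUBIC);can[:s.shape[0],:s.shape[1]]=s[:600,:800]
cv2.imwrite("pics/c1.png",can[:520])
E
```

```text
scene plate [[307, 346], [168, 202], [273, 165], [429, 266]] [[0.6705, 0.1747], [0.6687, -0.2961], [0.3922, -0.2902], [0.3951, 0.1741]]
[([104, 41, 57, 52, 2157], [132.0, 66.0]), ([226, 40, 56, 27, 1051], [251.0, 52.0]), ([211, 165, 34, 27, 440], [228.0, 179.0])]
top plate [[158, 260], [164, 148], [351, 152], [353, 263]] [[0.3935, 0.167], [0.6645, 0.1627], [0.66, -0.2939], [0.3894, -0.2945]]
[([313, 178, 37, 28, 491], [331.0, 191.0])]
rail_left [[0.4805, 0.1365], [0.4938, 0.1367], [0.4915, -0.1128], [0.4782, -0.1126]]
rail_right [[0.5613, 0.1392], [0.5771, 0.1395], [0.5751, -0.1148], [0.5593, -0.1146]]
```

View pics/c1.png

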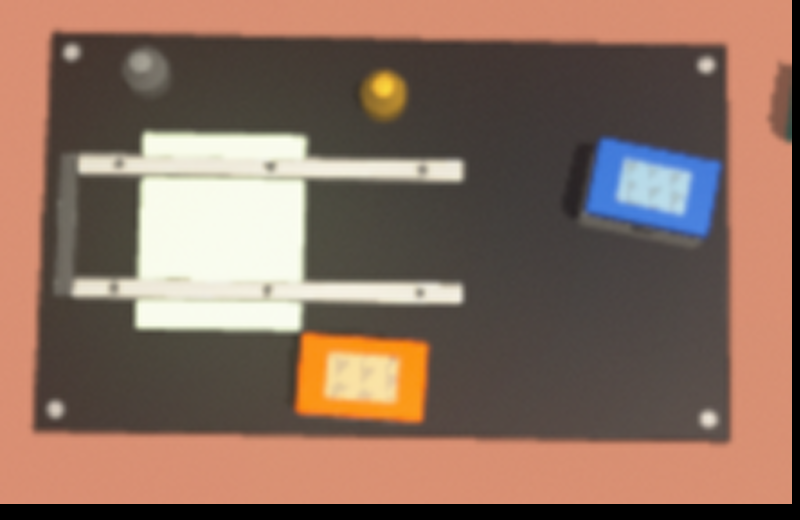

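The crop confirms the blue case before the open end (image right), askew and off centre. Its lid is at crop (653,188), and its rear edge is near the plate edge. Now I'll refine the poses by fitting silhouettes in both views.

```bash
cat >> m.py <<'E'
from scipy.optimize import minimize
def box(l,w,z0,z1): return np.array([[x,y,z] for x in(-l/2,l/2) for y in(-w/2,w/2) for z in(z0,z1)])
PL=box(.46,.27,.01,.01)+[-.01,0,0]
LID=box(.08,.05,.065,.065)
def fit(ps,ms,X,t0,step):
    f=lambda t:sum(((softmask(poly(p,tw(t,X)))-m)**2).sum() for p,m in zip(ps,ms))
    best=None
    for k in range(2):
        S=np.vstack([t0]+[np.array(t0)+np.eye(3)[i]*step[i] for i in range(3)])
        r=minimize(f,t0,method="Nelder-Mead",options=dict(initial_simplex=S,xatol=1e-5,fatol=.01,maxiter=250));t0=r.x
    return r.x,r.fun
def platemask(p,px):
    h=cv2.cvtColor(p["image"],cv2.COLOR_BGR2HSV)
    nb=~((h[...,0]<14)&(h[...,1]>90)&(h[...,2]>110)&(h[...,2]<256)&(h[...,1]<175))
    k,l=cv2.connectedComponents(nb.astype(np.uint8));l=(l==l[px[1],px[0]]).astype(np.uint8)
    return cv2.morphologyEx(l,cv2.MORPH_CLOSE,np.ones((9,9)))
def lidmask(p):
    k,l,st,ce=cv2.connectedComponentsWithStats(bluemask(p))
    g=[i for i in range(1,k) if 200<st[i,4]<1000 and st[i,1]>100]
    m=(l==g[0]).astype(np.uint8);h=cv2.convexHull(np.argwhere(m)[:,::-1].astype(np.int32))
    o=np.zeros_like(m);cv2.fillConvexPoly(o,h,1);return o
def rel(t,c):
    s,k=np.sin(t[2]),np.cos(t[2]);d=np.array(c[:2])-t[:2]
    return np.round([1e3*(k*d[0]+s*d[1]),1e3*(-s*d[0]+k*d[1]),np.degrees(c[2]-t[2])],1)
E
python3 - <<'E'
from m import *
a=camera("scene");b=camera("top")
pm={"s":platemask(a,(270,280)),"t":platemask(b,(300,240))}
print({k:int(v.sum()) for k,v in pm.items()})
T=[]
for ps,ms in(([b],[pm["t"]]),([a],[pm["s"]])):
  t,f=fit(ps,ms,PL,[.528,-.06,1.57],[.01,.01,.03]);T.append(t);print("track",np.round(t,4),round(f))
for ps in([b],[a],[a,b]):
  c,f=fit(ps,[lidmask(p) for p in ps],LID,[.55,-.24,1.37],[.01,.01,.1]);print("case",np.round(c,4),round(f),[rel(t,c).tolist() for t in T])
# height by triangulating lid centre
L=[ray(p,np.argwhere(lidmask(p)).mean(0)[::-1]) for p in(a,b)]
A=np.c_[L[0][1],-L[1][1]];s=np.linalg.lstsq(A,L[1][0]-L[0][0],rcond=None)[0]
print(L[0][0]+s[0]*L[0][1],L[1][0]+s[1]*L[1][1])
t=T[0];c=fit([b],[lidmask(b)],LID,[.55,-.24,1.37],[.01,.01,.1])[0]
for n,p in(("t",b),("s",a)):
  im=cv2.resize(p["image"],None,fx=3,fy=3)
  for X in(tw(t,PL),tw(c,LID),tw(t,[[-.06,.035,.028],[.194,.035,.028],[.194,.047,.028],[-.06,.047,.028]]),tw(t,[[-.06,-.035,.028],[.194,-.035,.028],[.194,-.047,.028],[-.06,-.047,.028]])):
    cv2.polylines(im,[np.round(poly(p,X)*3+1).astype(np.int32)],True,(0,255,0),1)
  cv2.imwrite(f"pics/o_{n}.png",im[420:820,450:1090] if n=="t" else im[450:1050,500:1300])
E
```

```text
{'s': 24068, 't': 20766}
track [ 0.5274 -0.0556  1.5658] 446
track [ 0.532  -0.0467  1.563 ] 2158
case [ 0.5523 -0.236   1.3729] 25 [[-180.3, -25.8, -11.1], [-189.1, -21.7, -10.9]]
case [ 0.5597 -0.2181  1.3129] 132 [[-162.4, -33.0, -14.5], [-171.1, -28.9, -14.3]]
case [ 0.5529 -0.2354  1.3607] 211 [[-179.7, -26.3, -11.8], [-188.5, -22.3, -11.6]]
[ 0.55070133 -0.23534922  0.0556491 ] [ 0.55360227 -0.23741916  0.05642566]
```

View pics/o_t.png

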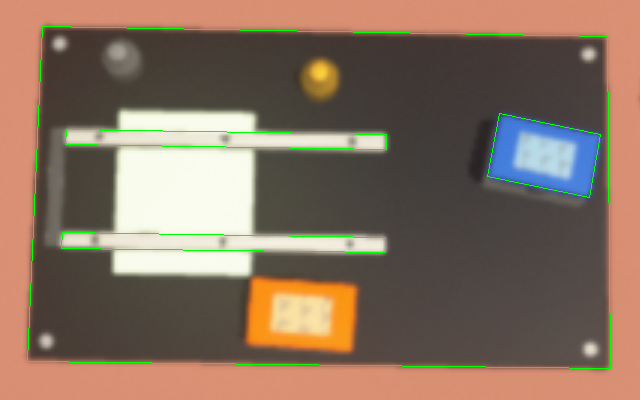

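View pics/o_s.png

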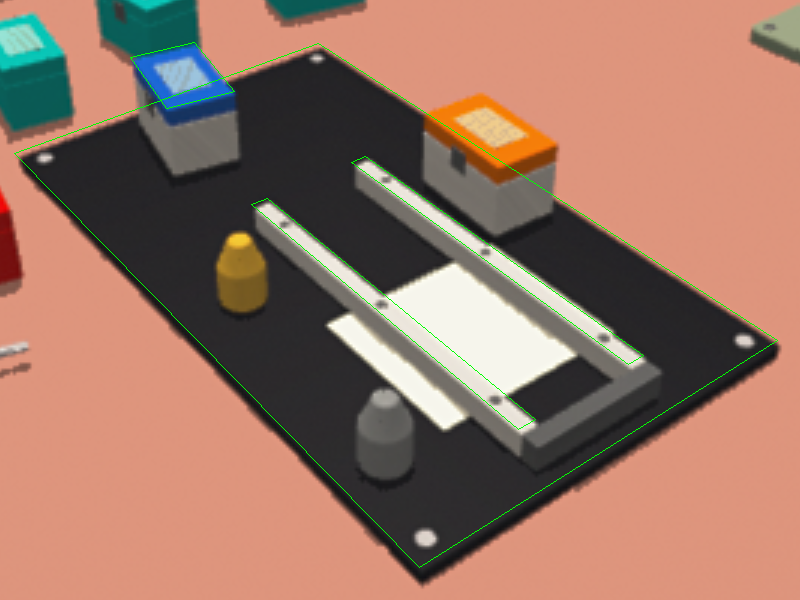

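The top view fit is tight: the case is at track (-180, -26) mm and turned -11°. Plan:
1. Push the far long side sideways with two half-open fingers to straighten and centre the case.
2. Push from behind along the lane with the fingertips above the rails.

First the approach.

Request:
{"name": "arm_command", "arguments": {"moves": [{"delta_pos": [-0.5,-0.5,0],"twist": -0.035},{"delta_pos": [-1,-1,0],"twist": -0.07},{"delta_pos": [-1,-1,0],"twist": -0.105},{"delta_pos": [-1,-1,0],"twist": -0.105},{"delta_pos": [-1,-1,0],"twist": -0.105}], "hand": 0.3, "newtons": 20}}

```text
clock: 1.52
position: [0.2388, 0.4404, 0.2505]
tcp_rot: [0.0, 0.004, 1.0, 0.0]
contact_force: [-0.4, 0.3, 0.6]
grip_width: 0.354
grip_force: 0.0
```

Request:
{"name": "arm_command", "arguments": {"moves": [{"delta_pos": [-0.25,-0.5,0],"twist": 0},{"delta_pos": [-0.5,-0.94,0],"twist": 0},{"delta_pos": [-0.5,-0.94,0],"twist": 0}]}}

```text
clock: 1.77
position: [0.28, 0.3627, 0.2503]
tcp_rot: [0.001, 0.005, 1.0, -0.001]
contact_force: [0.7, -0.2, 0.3]
grip_width: 0.344
grip_force: 0.0
```

Request:
{"name": "arm_command", "arguments": {"moves": [{"delta_pos": [-0.25,-0.5,0],"twist": 0},{"delta_pos": [-0.5,-0.94,0],"twist": 0},{"delta_pos": [-0.5,-0.94,0],"twist": 0}]}}

```text
clock: 2.02
position: [0.3203, 0.2872, 0.2506]
tcp_rot: [0.001, 0.006, 1.0, -0.001]
contact_force: [0.5, 0.9, -0.1]
grip_width: 0.348
grip_force: 0.0
```

Request:
{"name": "arm_command", "arguments": {"moves": [{"delta_pos": [-0.25,-0.5,0],"twist": 0},{"delta_pos": [-0.5,-0.94,0],"twist": 0},{"delta_pos": [-0.5,-0.94,0],"twist": 0}]}}

```text
clock: 2.27
position: [0.3603, 0.2116, 0.2509]
tcp_rot: [0.002, 0.006, 1.0, -0.001]
contact_force: [0.6, 0.3, 0.7]
grip_width: 0.351
grip_force: 0.0
```

Request:
{"name": "arm_command", "arguments": {"moves": [{"delta_pos": [-0.25,-0.5,0],"twist": 0},{"delta_pos": [-0.52,-0.93,0],"twist": 0},{"delta_pos": [-0.52,-0.93,0],"twist": 0}]}}

```text
clock: 2.52
position: [0.4019, 0.1371, 0.2511]
tcp_rot: [0.002, 0.006, 1.0, -0.001]
contact_force: [0.8, 0.6, 0.1]
grip_width: 0.348
grip_force: 0.0
```

Request:
{"name": "arm_command", "arguments": {"moves": [{"delta_pos": [-0.25,-0.5,0],"twist": 0},{"delta_pos": [-0.52,-0.93,0],"twist": 0},{"delta_pos": [-0.52,-0.93,0],"twist": 0}]}}

```text
clock: 2.77
position: [0.4432, 0.0625, 0.2511]
tcp_rot: [0.002, 0.005, 1.0, -0.001]
contact_force: [0.2, 0.6, 0.1]
grip_width: 0.352
grip_force: 0.0
```

Request:
{"name": "arm_command", "arguments": {"moves": [{"delta_pos": [-0.25,-0.5,0],"twist": 0},{"delta_pos": [-0.52,-0.93,0],"twist": 0},{"delta_pos": [-0.52,-0.93,0],"twist": 0}]}}

```text
clock: 3.02
position: [0.4845, -0.0121, 0.2508]
tcp_rot: [0.002, 0.005, 1.0, -0.001]
contact_force: [0.4, 0.8, 0.9]
grip_width: 0.353
grip_force: 0.0
```

Request:
{"name": "arm_command", "arguments": {"moves": [{"delta_pos": [-0.25,-0.5,0],"twist": 0},{"delta_pos": [-0.52,-0.93,0],"twist": 0},{"delta_pos": [-0.52,-0.93,0],"twist": 0}]}}

```text
clock: 3.27
position: [0.5257, -0.0868, 0.2504]
tcp_rot: [0.002, 0.005, 1.0, -0.001]
contact_force: [0.1, 0.3, 0.3]
grip_width: 0.346
grip_force: 0.0
```

Request:
{"name": "arm_command", "arguments": {"moves": [{"delta_pos": [-0.25,-0.5,0],"twist": 0},{"delta_pos": [-0.52,-0.93,0],"twist": 0},{"delta_pos": [-0.52,-0.93,0],"twist": 0}]}}

```text
clock: 3.52
position: [0.5666, -0.1614, 0.2496]
tcp_rot: [0.001, 0.005, 1.0, -0.001]
contact_force: [-1.3, 0.6, 0.7]
grip_width: 0.347
grip_force: 0.0
```

Request:
{"name": "arm_command", "arguments": {"moves": [{"delta_pos": [-0.25,-0.5,0],"twist": 0},{"delta_pos": [-0.52,-0.93,0],"twist": 0},{"delta_pos": [-0.52,-0.93,0],"twist": 0},{"delta_pos": [-0.52,-0.93,0],"twist": 0},{"delta_pos": [-0.52,-0.93,0],"twist": 0}]}}

```text
clock: 3.93
position: [0.6049, -0.2306, 0.2496]
tcp_rot: [-0.001, 0.002, 1.0, 0.001]
contact_force: [-0.3, 1.1, -0.7]
grip_width: 0.348
grip_force: 0.0
```

Request:
{"name": "arm_command", "arguments": {"moves": [{"delta_pos": [0,0,0.5],"twist": 0},{"delta_pos": [0,0,0.95],"twist": 0},{"delta_pos": [0,0,0.95],"twist": 0},{"delta_pos": [0,0,0.95],"twist": 0}]}}

```text
clock: 4.27
position: [0.6026, -0.2295, 0.1721]
tcp_rot: [-0.003, 0.002, 1.0, 0.002]
contact_force: [0.4, -0.6, 0.2]
grip_width: 0.353
grip_force: 0.0
```

Request:
{"name": "arm_command", "arguments": {"moves": [{"delta_pos": [-0.15,-0.08,0.4],"twist": 0},{"delta_pos": [-0.15,-0.08,0.85],"twist": 0},{"delta_pos": [-0.15,-0.08,0.85],"twist": 0},{"delta_pos": [-0.15,-0.08,0.85],"twist": 0}]}}

```text
clock: 4.6
position: [0.6161, -0.2379, 0.1067]
tcp_rot: [-0.001, 0.002, 1.0, 0.001]
contact_force: [0.7, -0.4, 0.5]
grip_width: 0.352
grip_force: 0.0
```

Run:
```python
from m import *
a=camera("scene");b=camera("top");w=camera("wrist")
s=cv2.resize(a["image"][90:290,160:440],(800,571));cv2.imwrite("pics/s2.png",s)
cv2.imwrite("pics/w2.png",w["image"])
print(get_state()["position"],w["fx"],np.round(w["world_to_cam"],3).tolist())
t=[.5274,-.0556,1.5658]
for d in silhouettes(b,"case_center"): print(np.round(rel(t,[*atz(b,d["xy"],.05)[:2],0])[:2]),round(d["score"],2))
```

```text
[ 0.61874247 -0.23985817  0.11054361] 325.19226210127806 [[0.005, 1.0, -0.003, 0.237], [0.958, -0.004, 0.287, -0.592], [0.287, -0.004, -0.958, 0.065], [0.0, 0.0, 0.0, 1.0]]
[-343.   41.] 0.89
[-326.  -82.] 0.86
[-145. -226.] 0.76
[-315.  194.] 0.75
```

View pics/s2.png

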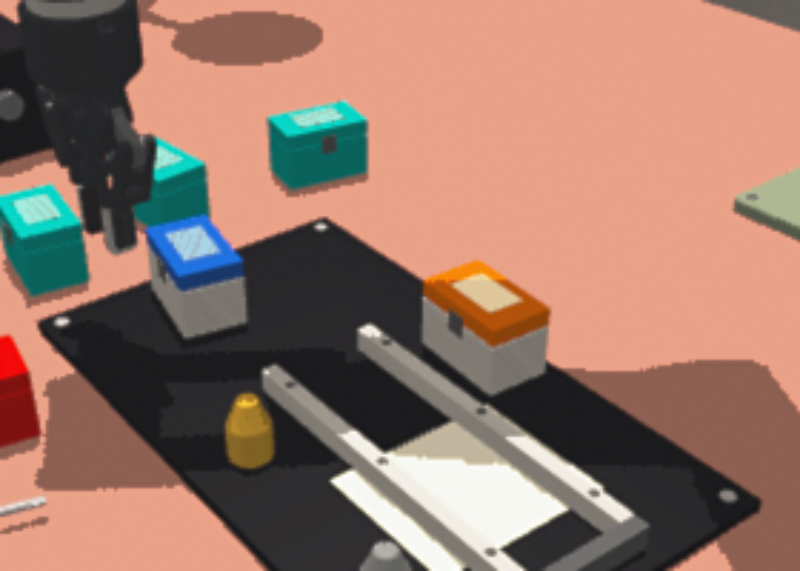

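View pics/w2.png

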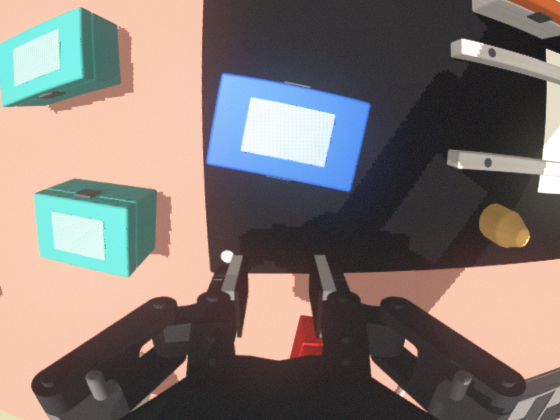

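The fingers are beyond the case's far side with clear space around them, and the blue lid is at wrist (288,132). Next I'll lower and push sideways slowly.

Request:
{"name": "arm_command", "arguments": {"moves": [{"delta_pos": [0,0,0.3],"twist": 0},{"delta_pos": [0,0,0.6],"twist": 0},{"delta_pos": [0,0,0.85],"twist": 0},{"delta_pos": [0,0,0.85],"twist": 0},{"delta_pos": [0.1,0,0.85],"twist": 0},{"delta_pos": [0.2,0,0.85],"twist": 0},{"delta_pos": [0.25,0,0.85],"twist": 0},{"delta_pos": [0.3,0,0.85],"twist": 0},{"delta_pos": [0.34,0,0.85],"twist": 0},{"delta_pos": [0.38,0,0.85],"twist": 0},{"delta_pos": [0.42,0,0.85],"twist": 0},{"delta_pos": [0.46,0,0.85],"twist": 0},{"delta_pos": [0.5,0,0.85],"twist": 0},{"delta_pos": [0.53,0,0.85],"twist": 0},{"delta_pos": [0.56,0,0.85],"twist": 0},{"delta_pos": [0.58,0,0.85],"twist": 0},{"delta_pos": [0.6,0,0.85],"twist": 0},{"delta_pos": [0.6,0,0.85],"twist": 0}]}}

```text
clock: 6.3
position: [0.5682, -0.2389, 0.0383]
tcp_rot: [-0.0, 0.002, 1.0, -0.0]
contact_force: [2.4, -0.0, 1.7]
grip_width: 0.35
grip_force: 0.0
```

```bash
cat >> m.py <<'E'
TR=np.array([.5274,-.0556,1.5658])
def wpix(p,uv):
    """fisheye pixels -> normalized pinhole coords"""
    uv=np.atleast_2d(uv).astype(float);d=(uv-[p["cx"],p["cy"]])/p["fx"];r=np.linalg.norm(d,axis=1,keepdims=True)
    return d/np.maximum(r,1e-9)*np.tan(r)
def watz(p,uv,z):
    T=np.array(p["world_to_cam"]);R=T[:3,:3];o=-R.T@T[:3,3]
    d=np.c_[wpix(p,uv),np.ones(len(np.atleast_2d(uv)))]@R
    return o+d*((z-o[2])/d[:,2])[:,None]
def wcase():
    """case pose (world) from wrist view's lid, min-area rectangle on the lid plane"""
    w=camera("wrist");k,l,st,ce=cv2.connectedComponentsWithStats(bluemask(w))
    i=1+np.argmax(st[1:,4]);cs=max(cv2.findContours((l==i).astype(np.uint8),0,cv2.CHAIN_APPROX_NONE)[0],key=len)[:,0]
    X=watz(w,cs,.065);r=cv2.minAreaRect((X[:,:2]*1e3).astype(np.float32));b=cv2.boxPoints(r)/1e3
    e=[b[1]-b[0],b[2]-b[1]];v=max(e,key=np.linalg.norm);th=np.arctan2(v[1],v[0]);th+=np.pi*round((np.pi/2-th)/np.pi)
    c=[r[0][0]/1e3,r[0][1]/1e3,th];return c,np.round(r[1]),w
def tcase():
    b=camera("top");return fit([b],[lidmask(b)],LID,[.53,-.236,1.5],[.01,.01,.1])[0]
E
python3 - <<'E'
from m import *
s=get_state();print(s["position"],s["tcp_rot"],s["contact_force"])
print("tcp",rel(TR,[*s["position"][:2],0]))
c,sz,w=wcase();print("wrist",rel(TR,c),sz);cv2.imwrite("pics/w3.png",w["image"])
for t in("rail_left","rail_right"):
  for d in silhouettes(w,t)[:1]:
    q=np.argwhere(d["mask"])[:,::-1];X=watz(w,q,.028)[:,:2]*1e3;r=cv2.minAreaRect(X.astype(np.float32));print(t,[rel(TR,[*(x/1e3),0])[:2].tolist() for x in cv2.boxPoints(r)])
try: print("top",rel(TR,tcase()))
except Exception as e: print(e)
E
```

```text
[ 0.56824482 -0.23892634  0.03829084] [-6.70953172e-05  2.49302221e-03  9.99996887e-01 -8.19984942e-05] [ 2.37115507 -0.00382301  1.73733694]
tcp [-183.1  -41.8  -89.7]
wrist [-1.78e+02 -4.90e+00  1.00e-01] [80. 51.]
rail_left [[-30.9, 45.1], [-71.6, 44.6], [-71.5, 32.0], [-30.8, 32.4]]
rail_right [[-72.3, -29.7], [-72.4, -48.4], [-5.6, -48.9], [-5.5, -30.1]]
list index out of range
```

View pics/w3.png

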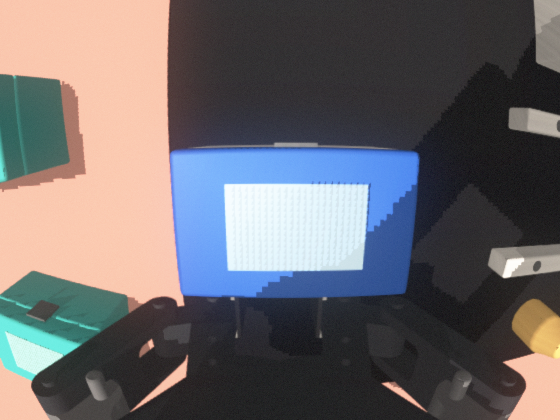

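The case is now square with the lane (0.1°) at track y ≈ -5 mm, and the lid fills the wrist view centre (295,222). I'll push 5 mm more, back off, rise, and go round behind.

Request:
{"name": "arm_command", "arguments": {"moves": [{"delta_pos": [0.02,0,0],"twist": 0},{"delta_pos": [0.04,0,0],"twist": 0},{"delta_pos": [0.055,0,0],"twist": 0},{"delta_pos": [0.055,0,0],"twist": 0},{"delta_pos": [-0.1,0,0],"twist": 0},{"delta_pos": [-0.4,0,0],"twist": 0},{"delta_pos": [-0.4,0,-0.4],"twist": 0},{"delta_pos": [-0.4,0,-0.8],"twist": 0},{"delta_pos": [-0.4,0,-1],"twist": 0},{"delta_pos": [-0.4,0,-1],"twist": 0}]}}

```text
clock: 7.33
position: [0.6023, -0.2402, 0.1225]
tcp_rot: [0.002, 0.002, 1.0, -0.002]
contact_force: [0.9, 0.2, 1.0]
grip_width: 0.354
grip_force: 0.0
```

Request:
{"name": "arm_command", "arguments": {"moves": [{"delta_pos": [0,-0.2,-0.3],"twist": 0},{"delta_pos": [0.1,-0.5,-0.3],"twist": 0.04},{"delta_pos": [0.2,-0.78,-0.3],"twist": 0.08},{"delta_pos": [0.4,-0.78,-0.3],"twist": 0.12},{"delta_pos": [0.6,-0.78,-0.3],"twist": 0.16},{"delta_pos": [0.8,-0.78,-0.3],"twist": 0.2},{"delta_pos": [0.9,-0.78,-0.3],"twist": 0.24},{"delta_pos": [0.9,-0.78,-0.3],"twist": 0.28},{"delta_pos": [0.9,-0.78,-0.3],"twist": 0.32},{"delta_pos": [0.9,-0.78,-0.3],"twist": 0.36},{"delta_pos": [0.9,-0.78,-0.3],"twist": 0.4},{"delta_pos": [0.9,-0.78,-0.3],"twist": 0.44},{"delta_pos": [0.9,-0.78,-0.3],"twist": 0.48},{"delta_pos": [0.9,-0.78,-0.3],"twist": 0.5},{"delta_pos": [0.9,-0.78,-0.3],"twist": 0.5},{"delta_pos": [0.9,-0.78,-0.3],"twist": 0.5}], "hand": 0.5}}

```text
clock: 8.67
position: [0.5268, -0.3003, 0.1408]
tcp_rot: [-0.002, 0.708, 0.706, -0.0]
contact_force: [0.7, 0.6, 0.1]
grip_width: 0.246
grip_force: 0.0
```

Run:
```python
from m import *
s=get_state();q=s["tcp_rot"];h=2*np.arctan2(q[2],q[1]);print(s["position"],s["grip_width"],"heading",np.degrees(h),"lane",np.degrees(TR[2]))
print("tcp",rel(TR,[*s["position"][:2],h]))
c,sz,w=wcase();print("wrist",rel(TR,c),sz);cv2.imwrite("pics/w4.png",w["image"])
for t in("rail_left","rail_right"):
  for d in silhouettes(w,t)[:1]:
    q=np.argwhere(d["mask"])[:,::-1];X=watz(w,q,.028)[:,:2]*1e3;r=cv2.minAreaRect(X.astype(np.float32));print(t,[rel(TR,[*(x/1e3),0])[:2].tolist() for x in cv2.boxPoints(r)])
```

```text
[ 0.52675861 -0.30025271  0.14075973] 0.24640753071023197 heading 89.82415574181499 lane 89.71373156158431
tcp [-2.447e+02 -6.000e-01  1.000e-01]
wrist [-1.752e+02 -3.200e+00 -1.000e-01] [75. 50.]
```

View pics/w4.png

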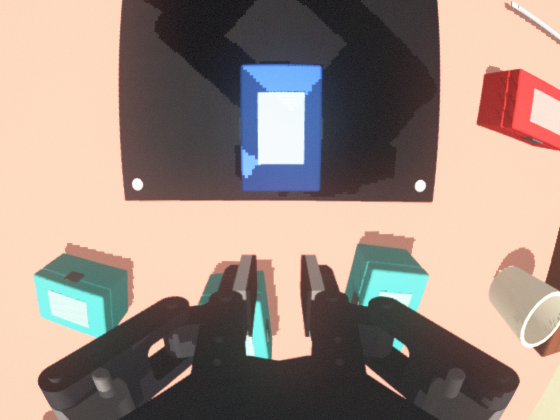

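The wrist view shows the case lid at (281,128), with the plate's rear corners at (124,200) and (434,201). I'll use those corners to find the lane centre in the same view.

Run:
```python
from m import *
c,sz,w=wcase()
h=cv2.cvtColor(w["image"],cv2.COLOR_BGR2HSV)
for row in(120,150,190):
  v=((h[row,:,0]<14)&(h[row,:,1]>80)&(h[row,:,2]>90));L=280-np.argmax(v[280::-1]) if row else 0;R=281+np.argmax(v[281:])
  X=[rel(TR,[*x[:2],0])[:2] for x in watz(w,[[L+.5,row],[R-.5,row]],.01)];print(row,L,R,[x.tolist() for x in X],"mid",(X[0]+X[1])/2)
X=[rel(TR,[*x[:2],0])[:2].tolist() for x in watz(w,[[137.5,184.5],[420.5,186]],.012)];print("screws",X)
print("wrist",rel(TR,c),sz)
b=camera("top")
try: print("top",rel(TR,fit([b],[lidmask(b)],LID,[.53,-.236,1.55],[.01,.01,.1])[0]),lidmask(b).sum())
except Exception as e: print(e)
```

```text
120 119 437 [[-167.5, 130.6], [-167.5, -135.3]] mid [-167.5    -2.35]
150 120 435 [[-193.2, 131.2], [-193.1, -135.0]] mid [-193.15   -1.9 ]
190 123 413 [[-228.1, 131.7], [-228.4, -116.9]] mid [-228.25    7.4 ]
screws [[-223.2, 116.4], [-224.3, -123.2]]
wrist [-1.734e+02 -3.100e+00 -1.000e-01] [71. 50.]
top [-168.4   -2.7    4.1] 430
```

Measured in the wrist frame, the lane centre is at y ≈ -2.3 and the case is at -3.1, so it is centred to about 1 mm and square. Next I'll lower with the tips above rail height and push the first 50 mm.

Request:
{"name": "arm_command", "arguments": {"moves": [{"delta_pos": [0,0.02,0.4],"twist": 0},{"delta_pos": [0,0.02,0.8],"twist": 0},{"delta_pos": [0,0.02,1],"twist": 0},{"delta_pos": [0,0.02,1],"twist": 0},{"delta_pos": [0,0.02,1],"twist": 0}]}}

```text
clock: 9.33
position: [0.529, -0.3004, 0.0613]
tcp_rot: [-0.001, 0.709, 0.705, -0.0]
contact_force: [-0.2, 0.0, 0.3]
grip_width: 0.252
grip_force: 0.0
```

Request:
{"name": "arm_command", "arguments": {"moves": [{"delta_pos": [0.05,0,0],"twist": 0},{"delta_pos": [0.1,0,0],"twist": 0},{"delta_pos": [0.15,0,0],"twist": 0},{"delta_pos": [0.2,0,0],"twist": 0},{"delta_pos": [0.25,0,0],"twist": 0},{"delta_pos": [0.3,0,0],"twist": 0},{"delta_pos": [0.35,0,0],"twist": 0},{"delta_pos": [0.4,0,0],"twist": 0},{"delta_pos": [0.45,0,0],"twist": 0},{"delta_pos": [0.5,0,0],"twist": 0},{"delta_pos": [0.55,0,0],"twist": 0},{"delta_pos": [0.6,0,0],"twist": 0},{"delta_pos": [0.65,0,0],"twist": 0},{"delta_pos": [0.7,0,0],"twist": 0},{"delta_pos": [0.75,0,0],"twist": 0},{"delta_pos": [0.78,0,0],"twist": 0},{"delta_pos": [0.8,0,0],"twist": 0},{"delta_pos": [0.8,0,0],"twist": 0}]}}

```text
clock: 10.83
position: [0.5299, -0.2362, 0.062]
tcp_rot: [-0.001, 0.709, 0.705, 0.0]
contact_force: [0.6, -3.4, 2.2]
grip_width: 0.251
grip_force: 1.3
```

```bash
cat > chk.py <<'E'
from m import *
s=get_state();q=s["tcp_rot"];h=2*np.arctan2(q[2],q[1])
print(s["clock"],s["position"],s["contact_force"],"tcp",rel(TR,[*s["position"][:2],h]))
c,sz,w=wcase();print("wrist",rel(TR,c),sz)
# bright rail tops in wrist view: inner/outer edges along rows
g=cv2.cvtColor(w["image"],cv2.COLOR_BGR2HSV)
for t in("rail_left","rail_right"):
  for d in silhouettes(w,t)[:1]:
    m=d["mask"];rows=np.where(m.sum(1)>3)[0]
    for r in rows[::max(1,len(rows)//4)]:
      x=np.where(m[r])[0];print(t,r,x[0],x[-1],[rel(TR,[*X[:2],0])[:2].tolist() for X in watz(w,[[x[0],r],[x[-1],r]],.028)])
cv2.imwrite("pics/last.png",w["image"])
E
python3 chk.py
```

```text
10.8333 [ 0.52986966 -0.23620715  0.06199982] [ 0.56234099 -3.42780566  2.1867056 ] tcp [-180.6   -3.4    0. ]
wrist [-1.295e+02 -2.200e+00  1.000e-01] [79. 50.]
rail_left 0 180 208 [[-44.9, 44.3], [-46.6, 29.8]]
rail_left 7 180 208 [[-48.9, 44.1], [-50.6, 29.7]]
rail_left 14 180 207 [[-52.9, 44.0], [-54.4, 30.1]]
rail_left 21 180 207 [[-56.8, 43.8], [-58.2, 30.0]]
rail_left 28 187 205 [[-61.0, 40.1], [-61.9, 30.9]]
rail_right 0 338 366 [[-47.1, -34.0], [-45.7, -48.3]]
rail_right 7 339 366 [[-51.0, -34.4], [-49.6, -48.1]]
rail_right 14 339 367 [[-54.9, -34.3], [-53.5, -48.5]]
rail_right 21 339 366 [[-58.7, -34.2], [-57.4, -47.9]]
rail_right 28 341 360 [[-62.4, -35.1], [-61.6, -44.7]]
```

The case is centred between the rails (rail midline y ≈ -2.0, case -2.2, 0.1°), so I'll continue into the lane.

Request:
{"name": "arm_command", "arguments": {"moves": [{"delta_pos": [0.05,0,0],"twist": 0},{"delta_pos": [0.1,0,0],"twist": 0},{"delta_pos": [0.15,0,0],"twist": 0},{"delta_pos": [0.2,0,0],"twist": 0},{"delta_pos": [0.25,0,0],"twist": 0},{"delta_pos": [0.3,0,0],"twist": 0},{"delta_pos": [0.35,0,0],"twist": 0},{"delta_pos": [0.4,0,0],"twist": 0},{"delta_pos": [0.45,0,0],"twist": 0},{"delta_pos": [0.5,0,0],"twist": 0},{"delta_pos": [0.55,0,0],"twist": 0},{"delta_pos": [0.6,0,0],"twist": 0},{"delta_pos": [0.65,0,0],"twist": 0},{"delta_pos": [0.7,0,0],"twist": 0},{"delta_pos": [0.75,0,0],"twist": 0},{"delta_pos": [0.8,0,0],"twist": 0},{"delta_pos": [0.85,0,0],"twist": 0},{"delta_pos": [0.9,0,0],"twist": 0},{"delta_pos": [0.95,0,0],"twist": 0},{"delta_pos": [0.95,0,0],"twist": 0}]}}

```text
clock: 12.65
position: [0.5304, -0.16, 0.0623]
tcp_rot: [-0.0, 0.709, 0.706, 0.0]
contact_force: [0.6, 0.3, -0.3]
grip_width: 0.253
grip_force: 0.0
```

```bash
python3 chk.py
```

```text
12.65 [ 0.53041354 -0.15995167  0.06230796] [ 0.60921153  0.27765663 -0.34472642] tcp [-104.3   -3.5    0. ]
wrist [-53.5  -2.6   0. ] [79. 49.]
rail_left 0 180 210 [[31.4, 44.2], [29.6, 28.7]]
rail_left 42 179 207 [[8.2, 44.0], [6.9, 29.7]]
rail_left 84 178 205 [[-13.5, 44.3], [-14.5, 30.6]]
rail_left 126 179 206 [[-34.7, 44.2], [-35.3, 30.3]]
rail_left 168 182 205 [[-55.9, 43.6], [-56.2, 31.6]]
rail_right 0 339 366 [[29.3, -34.7], [30.7, -48.5]]
rail_right 42 339 367 [[6.5, -34.2], [7.6, -48.3]]
rail_right 84 339 368 [[-14.9, -34.1], [-14.0, -48.7]]
rail_right 126 339 367 [[-35.6, -34.4], [-35.0, -48.5]]
rail_right 168 342 365 [[-56.3, -36.5], [-56.1, -48.3]]
```

Request:
{"name": "arm_command", "arguments": {"moves": [{"delta_pos": [0.05,0,0],"twist": 0},{"delta_pos": [0.1,0,0],"twist": 0},{"delta_pos": [0.15,0,0],"twist": 0},{"delta_pos": [0.2,0,0],"twist": 0},{"delta_pos": [0.25,0,0],"twist": 0},{"delta_pos": [0.3,0,0],"twist": 0},{"delta_pos": [0.35,0,0],"twist": 0},{"delta_pos": [0.4,0,0],"twist": 0},{"delta_pos": [0.45,0,0],"twist": 0},{"delta_pos": [0.5,0,0],"twist": 0},{"delta_pos": [0.55,0,0],"twist": 0},{"delta_pos": [0.6,0,0],"twist": 0},{"delta_pos": [0.65,0,0],"twist": 0},{"delta_pos": [0.7,0,0],"twist": 0},{"delta_pos": [0.75,0,0],"twist": 0},{"delta_pos": [0.8,0,0],"twist": 0},{"delta_pos": [0.85,0,0],"twist": 0},{"delta_pos": [0.9,0,0],"twist": 0},{"delta_pos": [0.95,0,0],"twist": 0},{"delta_pos": [0.95,0,0],"twist": 0}]}}

```text
clock: 14.47
position: [0.5308, -0.084, 0.0622]
tcp_rot: [-0.0, 0.709, 0.705, 0.0]
contact_force: [0.9, -2.8, 1.6]
grip_width: 0.249
grip_force: 0.7
```

```bash
cat >> chk.py <<'E'
h=g;wm=((h[...,1]<40)&(h[...,2]>190))
for col in(250,270,290,310):
  r=np.where(wm[:,col])[0];print(col,r.min() if len(r) else None,r.max() if len(r) else None,[rel(TR,[*X[:2],0])[:2].tolist() for X in watz(w,[[col,r.min()],[col,r.max()]],.01)] if len(r) else "")
E
python3 chk.py
```

```text
14.4667 [ 0.53079726 -0.08397173  0.06223842] [ 0.90474478 -2.75983789  1.55040994] tcp [-28.4  -3.5   0. ]
wrist [22.1 -2.5  0. ] [78. 49.]
rail_left 0 180 210 [[107.4, 44.2], [105.6, 28.6]]
rail_left 75 179 206 [[67.0, 43.7], [66.0, 30.0]]
rail_left 150 181 206 [[29.2, 43.6], [28.8, 30.7]]
rail_left 225 185 210 [[-10.1, 44.2], [-10.0, 30.6]]
rail_left 300 195 208 [[-55.9, 43.2], [-55.5, 35.4]]
rail_right 0 339 367 [[105.3, -34.7], [106.8, -49.0]]
rail_right 75 340 369 [[65.7, -34.6], [66.6, -49.2]]
rail_right 150 338 366 [[28.6, -34.2], [29.0, -48.4]]
rail_right 225 335 362 [[-10.0, -34.2], [-10.1, -48.7]]
rail_right 300 349 353 [[-55.6, -45.5], [-55.7, -47.9]]
250 0 230 [[111.3, 10.3], [-19.0, 11.3]]
270 0 230 [[111.0, -0.5], [-18.9, -0.2]]
290 0 230 [[111.0, -11.3], [-19.0, -11.6]]
310 0 69 [[111.3, -22.1], [71.0, -21.8]]
```

Request:
{"name": "arm_command", "arguments": {"moves": [{"delta_pos": [0.05,0,0],"twist": 0},{"delta_pos": [0.1,0,0],"twist": 0},{"delta_pos": [0.15,0,0],"twist": 0},{"delta_pos": [0.2,0,0],"twist": 0},{"delta_pos": [0.25,0,0],"twist": 0},{"delta_pos": [0.3,0,0],"twist": 0},{"delta_pos": [0.35,0,0],"twist": 0},{"delta_pos": [0.4,0,0],"twist": 0},{"delta_pos": [0.45,0,0],"twist": 0},{"delta_pos": [0.5,0,0],"twist": 0},{"delta_pos": [0.55,0,0],"twist": 0},{"delta_pos": [0.6,0,0],"twist": 0},{"delta_pos": [0.65,0,0],"twist": 0},{"delta_pos": [0.7,0,0],"twist": 0},{"delta_pos": [0.75,0,0],"twist": 0},{"delta_pos": [0.8,0,0],"twist": 0},{"delta_pos": [0.85,0,0],"twist": 0},{"delta_pos": [0.9,0,0],"twist": 0},{"delta_pos": [0.95,0,0],"twist": 0},{"delta_pos": [0.95,0,0],"twist": 0}]}}

```text
clock: 16.28
position: [0.5312, -0.008, 0.0624]
tcp_rot: [-0.0, 0.709, 0.706, 0.0]
contact_force: [0.1, -0.6, 0.1]
grip_width: 0.25
grip_force: 0.0
```

Request:
{"name": "arm_command", "arguments": {"moves": [{"delta_pos": [-0.15,0,0],"twist": 0},{"delta_pos": [-0.4,0,0],"twist": 0},{"delta_pos": [-0.5,0,-0.4],"twist": 0},{"delta_pos": [-0.5,0,-0.8],"twist": 0},{"delta_pos": [-0.5,0,-1],"twist": 0},{"delta_pos": [-0.5,0,-1],"twist": 0}]}}

```text
clock: 16.78
position: [0.5347, -0.0509, 0.1474]
tcp_rot: [0.004, 0.709, 0.705, 0.003]
contact_force: [0.1, -0.1, -0.5]
grip_width: 0.251
grip_force: 0.0
```

Run:
```python
from m import *
s=get_state();print(s["clock"],s["position"],s["contact_force"])
c,sz,w=wcase();print("wrist",rel(TR,c),sz)
a=camera("scene");x=w["image"];y=cv2.resize(a["image"][150:350,220:440],(440,400));cv2.imwrite("pics/f.png",np.hstack([cv2.resize(x,(360,270),interpolation=cv2.INTER_AREA),y[:270]]) if 0 else np.hstack([cv2.copyMakeBorder(cv2.resize(x,(360,270)),0,130,0,0,0),y]))
```

```text
16.7833 [ 0.53469405 -0.05094085  0.14742339] [ 0.12848425 -0.13185092 -0.47489623]
wrist [98.  -3.3 -0.6] [78. 49.]
```

View pics/f.png

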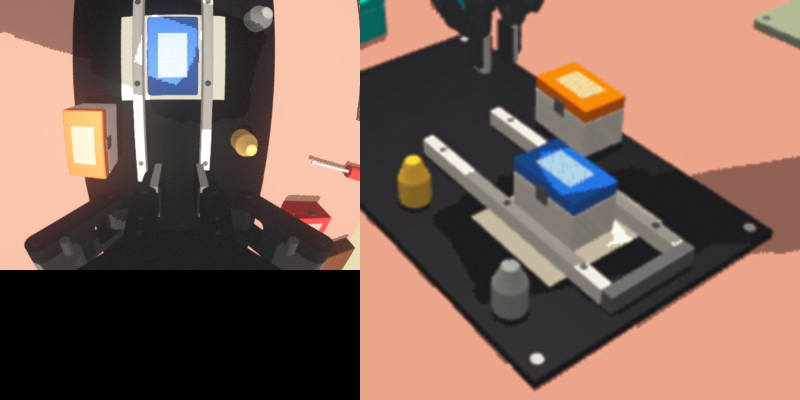

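The case stands between the rails on the white field, at track x ≈ 98. A white margin shows at its rear in the left image (170,97) and at its front in the right image (620,235). The fingers are clear and the bystanders haven't moved.

Request:
{"name": "arm_command", "arguments": {"moves": [{"delta_pos": [0,0,-0.3],"twist": 0},{"delta_pos": [0,0,-0.5],"twist": 0},{"delta_pos": [0,0,-0.5],"twist": 0},{"delta_pos": [0,0,-0.5],"twist": 0},{"delta_pos": [0,0,-0.5],"twist": 0},{"delta_pos": [0,0,-0.5],"twist": 0}]}}

```text
clock: 17.38
position: [0.5296, -0.0487, 0.18]
tcp_rot: [-0.002, 0.709, 0.705, -0.001]
contact_force: [-0.1, -0.4, 0.7]
grip_width: 0.246
grip_force: 0.0
```

Run:
```python
from m import *
c,sz,w=wcase();print(rel(TR,c),sz)
print(sign_off())
```

```text
[98.  -3.4 -0.3] [78. 48.]
the job is handed in; nothing more can be done
None
```

The blue-lidded case stands square and wholly on the white field, centred between the rails at track x ≈ 98 mm; no sign of rail contact, the bystanders are where they stood, the arm is clear, and I handed the job in at about 17.4 s with no verdict returned.

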